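Hold a bridge blank over the taped nest of a drilling jig

ROBOT

A 6-joint arm with a two-finger parallel gripper is mounted at the origin on a cart in front of the work surface, level with it; the furniture and walls round the work are solid. World frame = base frame: x ahead of the robot, y to its left, z up, the work surface at z = 0. Lengths are in m, angles in rad, forces in N, time in s.
With the tool pointing down it reaches from about 0.3 to 0.775 m from the base axis. Payload 14.6 kg.
Tool frame: the origin (TCP) lies on the centre line of the jaws, within the pads' length; the fingertips stand 19 mm ahead of it and the grasp point (between the pads) is the TCP; z points along the fingers, y is the direction in which the jaws open and shut (so a half turn about z gives the same grasp; the last joint's range is limited). The gripper opens to 94 mm and grips with 3 to 60 N. Pads are 16 mm wide; open, the fingers measure 119 mm over their backs; the gripper's body (75 mm by 177 mm) begins 78 mm behind the grasp point.
Start: joints at [-1.203, 0.3, 1.521, -0, 1.321, -0.067], TCP at [0.232, -0.499, 0.224] pointing down, gripper open.
Joint ranges: [-3.03, 3.03], [-0.79, 2.21], [0.23, 2.52], [-1.04, 4.18], [0, 3.07], [-2.55, 2.55]. Speed limits (rad/s): [2.22, 2.22, 2.57, 3.14, 3.14, 3.14].

INTERFACE

Orientations are given as [roll, pitch, yaw] about the fixed x, y, z axes, in that order (R = Rz(yaw) Ry(pitch) Rx(roll)).
In Python, from station import ctrl gives the robot as it stands. The module is installed in compiled form; this text tells all that it offers.
- The arm moves only by the shell command python3 -m creep 'ROWS' [FORCE]. ROWS is a JSON object of lists of equal length, an entry for each row: "translation": the shift along the world's x, y, z in mm, a list of three; "yaw": the turn about the world's z in rad; "gripper": the closure in counts, from 0 (fully open) to 255 (shut). A call has 1 to 5 rows; each row is the pose to reach, as a shift and turn from the pose measured when the call began; what a row does not reach only later rows make up. A row lasts 1/12 s, in which the tool goes at most 41.7 mm and 7.16 degrees, less where a joint would pass 70% of its speed; a pose out of reach is approached as far as the arm can. A call with a gripper value outside its range is refused whole. The fingers move at their own pace and stop on an object; FORCE is the grip in N (left out, the last holds). Time passes only in rows, so rows that repeat a pose let the fingers close. It gives the time, the measured TCP pose, the force and the opening at its end, in the units of the state.
- ctrl.get_obs(): the state, without advancing time (a new reading comes with each control period).
- ctrl.camera(name): name is "scene" or "side" or "wrist"; returns a dict with "pixels" (420x560x3 uint8, red, green, blue), "depth" (420x560 float32, m along the optical axis (not along the pixel's ray), 0 where there is no reading), "fx", "fy", "cx", "cy" (pixels), "R" (3x3) and "t" (3): a world point X has camera coordinates R X + t; the wrist camera has in their place "tool_from_camera" (4x4, takes a point from camera to tool coordinates, whose origin is the TCP and whose axes are the flange's). Camera axes: x right, y down, z forward; pixel columns grow to the right and rows downward; lengths in m; the calibration is good to about 2 mm. A picture is of the moment at which its call begins: read the wrist's pose just before it.
- ctrl.hand_in(): hands the job in, once; it reports no verdict.
The state is a dict: "time_s": time; "qpos": joint angles; "joint_vel": joint speeds; "tau": joint torques, N m; "ee_pos": TCP position; "eef_rot": TCP orientation; "force": force on the tool from outside, world axes, zero at the start; "moment": the same for the moment, N m; "grip_width": finger opening in m.
Only numpy, scipy, OpenCV 4.12 (cv2) and the standard library are available. Lean on these libraries where they do the work, as an engineer would, in place of code of your own. Each camera call takes 0.05 s, during which the arm holds its last target. There are 200 camera calls.

TASK

Swing the aluminium drill plate of the bridge drilling jig right out to its open stop, then pick up the dark rosewood bridge blank that lies loose on the left of the bench, carry it over the tools in between and bring it down between the jig's steel pins until its underside is about 7 mm above the sticky tape, level, lengthwise in line with the nest and with an even gap to the pins all round. The double-sided tape grabs at the first touch, so the blank must never touch it: finish with the robot still holding the blank there, still and clear of the jig, so that I can check the grain and the centring before it goes down. Leave everything else on the bench as it is.

Things in the scene. Friction and masses are not known exactly. Their poses are not given: they have to be found in the camera images.
- bridge_blank: The bridge blank: a plain dark brown rosewood bar, 34 mm wide (x), 152 mm long (y), 12 mm thick (z), 50 to 100 g, lying flat and loose on the bench to the left. Thinner and longer than the mahogany sanding block, with which it may have changed places. Origin: centre of its underside.
- jig: The bridge drilling jig, screwed to the bench on the right: a plywood base, 130 mm (x) by 262 mm (y), 18 mm thick, with a pinned nest for the blank on top and a pivoted drill plate. Origin: at bench level below the nest's centre; y runs along the nest, z up. The base reaches from y = -121 to +141 mm.
- nest (a point): Centre of the nest on top of the tape, 18.6 mm above the bench; axes as the jig's, the blank's length along y. Six steel pins, 8 mm thick, 16 mm tall, stand round it: at x = +-25.5, y = +-54 mm and at x = 0, y = +-84.5 mm; a centred blank has 4.5 mm gap to each. Between the pins the long sides are open for the fingers. The blank's origin is to end about 7 mm above this point.
- pivot (a point): Pivot of the drill plate, on its axis at bench level, at x = 0, y = +113 mm of the jig. A steel post 22 mm across carries the plate here: an aluminium bar 44 mm wide, underside 40 mm and top 48 mm above the bench, with six steel drill bushings.
- nest_tape: Two yellowish strips of double-sided tape, each 14 x 150 x 0.6 mm, stuck to the base along the nest. Origin: centre of the nest, on top of the base.
- drill_plate (a joint): Swing angle (rad) of the drill plate about the vertical pivot. At 0 it lies along the nest (from the pivot to the jig's -y) and covers it; it grows clockwise seen from above, the free end moving to the jig's -x (towards the robot), up to the open stop at 1.65. It starts at 0 to 0.3, turns with a light friction of 0.1 N m and stays where it is left.
- plate_knob (a point): Centre of the black round knob, 27 mm across, on a 9 mm stem at the free end of the drill plate, 162 mm from the pivot axis; the knob spans 67 to 93 mm above the bench, this point 80 mm. It can be gripped from above or pushed sideways.
- sanding_block: Bystander: mahogany sanding block, 48 x 120 x 36 mm, one end sloped. Loose, to be left as it is. Origin: centre of its underside.
- block_plane: Bystander: small block plane, 49 x 161 x 48 mm, black and steel with a wooden knob. Loose, to be left as it is. Origin: centre of its underside.
- peg_jar: Bystander: glass jar of pale screws and pegs with a wooden lid, 62 mm across, 79 mm tall. Loose, to be left as it is. Origin: centre of its underside.
- stone_box: Bystander: dark wooden oil-stone box, 56 x 122 x 37 mm. Loose, to be left as it is. Origin: centre of its underside.
- tape_roll_blue: Bystander: roll of blue tape lying flat, 69 mm across, 25 mm high. Loose, to be left as it is. Origin: centre of its underside.
- clip_tuner: Bystander: small black and red clip-on tuner, 45 x 46 x 10 mm. Loose, to be left as it is. Origin: centre of its underside.

How it is judged:
On the way, in this order (a step that is already met when the one before it is completed fails the run):
1. the drill plate is swung open to its stop (more than 1.5 rad) (value of joint drill_plate above 1.5 rad), for 0.2 s.
2. the bridge blank is lifted in the gripper, more than 50 mm above the bench (height (world z) of bridge_blank above 0.05 m and contact force between the fingers and bridge_blank above 1 N), for 0.2 s.
At the end, for the whole second after the job is handed in: The drill plate is open (more than 1.5 rad); the gripper holds the blank at rest with its underside 3 to 12 mm above the tape, its centre within 4 mm of the nest's centre along and across the nest, its length within 0.06 rad of the nest's, level within 0.06 rad, and touching no part of the jig (value of joint drill_plate above 1.5 rad and z of bridge_blank in the frame of nest between 0.003 and 0.012 m and x of bridge_blank in the frame of nest between -0.004 and 0.004 m and y of bridge_blank in the frame of nest between -0.004 and 0.004 m and angle between the y axis of bridge_blank and the y axis of nest, either way round below 0.06 rad and angle between bridge_blank's own z axis and vertical below 0.06 rad and contact force between bridge_blank and jig below 0.05 N and contact force between the fingers and bridge_blank above 1 N and linear speed of bridge_blank below 0.02 m/s and angular speed of bridge_blank below 0.1 rad/s); the arm keeps its last pose, push and grip.
It fails at once if the blank touches the sticky tape (contact force between bridge_blank and nest_tape above 0.1 N).
It fails at once if a bystander is shifted by more than 15 mm (distance of any of sanding_block, block_plane, peg_jar, stone_box, tape_roll_blue, clip_tuner from where it was at the start of the episode above 0.015 m).
It also fails if it takes over 58 s, if anything falls off the work surface, if the arm or the gripper's body presses on something with over 40 N, if the wrist force passes 120 N, or if a joint passes its speed limit or range.

## Working session

There is one attempt and no reset: what is moved stays moved. The work goes in short steps, Python scripts to look and compute and a shell command to move; the robot and the scene stay as the last step left them, time stands still between calls to the robot, and variables do not carry over. Pictures are saved under pics/ and viewed, about 8 in all and at most 12, crops included, and the job is handed in when it is done.

```bash
mkdir -p pics; cat > h.py <<'E'
import numpy as np, cv2
from station import ctrl
from scipy.spatial.transform import Rotation as Ro
def cam(n):
    o=ctrl.get_obs(); c=ctrl.camera(n)
    if 'tool_from_camera' in c:
        T=np.eye(4);T[:3,:3]=Ro.from_euler('xyz',o['eef_rot']).as_matrix();T[:3,3]=o['ee_pos']
        W=T@c['tool_from_camera'];c['Rw'],c['o']=W[:3,:3],W[:3,3]
    else: c['Rw']=c['R'].T;c['o']=-c['R'].T@c['t']
    return c
def xyz(c):
    v,u=np.mgrid[:420,:560];d=c['depth']
    P=np.stack([(u-c['cx'])/c['fx']*d,(v-c['cy'])/c['fy']*d,d],-1)
    P=P@c['Rw'].T+c['o'];P[d==0]=np.nan;return P
def plane(c,u,v,z):
    r=c['Rw']@np.array([(u-c['cx'])/c['fx'],(v-c['cy'])/c['fy'],1]);return c['o']+r*(z-c['o'][2])/r[2]
def save(c,n,box=None,s=1):
    im=c['pixels'][:,:,::-1]
    if box: im=im[box[1]:box[3],box[0]:box[2]]
    cv2.imwrite('pics/'+n,cv2.resize(im,None,fx=s,fy=s))
E
python3 - <<'E'
from h import *
ims=[]
for n in('scene','side'):
    c=cam(n);np.savez(n+'.npz',**{k:c[k] for k in c});save(c,n+'.png',s=1.4);print(n,c['o'],c['Rw'][:,2],c['fx'])
print(ctrl.get_obs())
E
```

```text
scene [0.17398723 0.76649092 0.67180663] [ 0.36528472 -0.71531579 -0.59572677] 398.53569276978214
side [0.20302783 0.58810677 0.64010506] [ 0.41883878 -0.63947116 -0.64470979] 389.6212332908005
{'time_s': 0.1, 'qpos': array([-1.20259800e+00,  3.00393789e-01,  1.52148644e+00, -1.37258644e-05,
        1.32069949e+00, -6.66125065e-02]), 'joint_vel': array([-3.59458962e-05, -7.99309036e-04,  5.20890433e-04, -6.21967231e-04,
       -2.62224299e-04, -1.14377479e-03]), 'tau': array([ 1.36764545e-03, -5.32644153e+01, -3.53280079e+01,  7.09976256e-02,
        2.35181919e-02, -6.04618162e-05]), 'ee_pos': array([ 0.23159601, -0.49863763,  0.22396876]), 'eef_rot': array([-3.14060688e+00, -5.24368283e-05,  4.34814206e-01]), 'force': array([-0.4741449 ,  0.4673141 ,  0.13406832]), 'moment': array([-0.01243361, -0.00868646, -0.00715908]), 'grip_width': 0.09430077767905176}
```

View pics/scene.png

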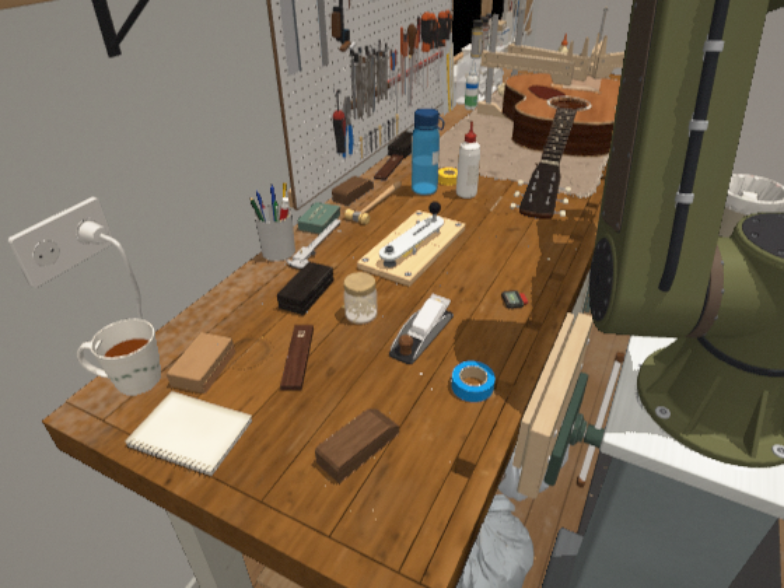

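View pics/side.png

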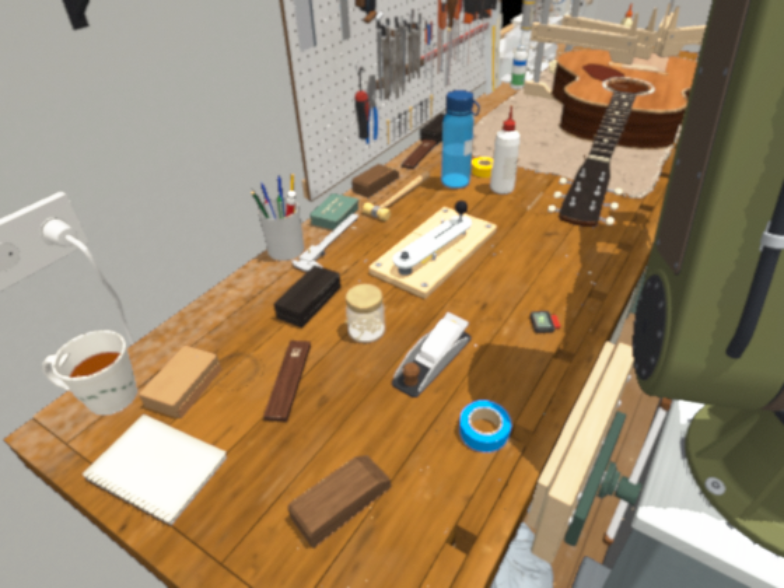

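The scene view shows the jig around (413,245), its knob at (435,208) and the blank at (297,356). The sanding block is at (357,443), and the plane, jar and stone box lie in between. Next I'll measure them.

```bash
cat > m.py <<'E'
from h import *
def rect(c,P,m,z,name,seed):
    n,l,st,ce=cv2.connectedComponentsWithStats(m.astype(np.uint8))
    k=l[seed[1],seed[0]]
    if k==0:
        ce[0]=1e6;k=np.argmin(np.hypot(*(ce-seed).T))
    pts=np.array([plane(c,u,v,z)[:2] for v,u in np.argwhere(l==k)]).astype(np.float32)*1000
    r=cv2.minAreaRect(pts);b=cv2.boxPoints(r);i=0 if np.linalg.norm(b[0]-b[1])>np.linalg.norm(b[1]-b[2]) else 1
    d=b[i+1]-b[i]; print(name,len(pts),np.round(r[0],1),np.round(r[1],1),'long axis deg',np.degrees(np.arctan2(d[1],d[0]))%180)
    return l==k
E
python3 - <<'E'
from m import *
for n,sb,sj,kn in(('scene',(212,254),(285,195),(311,149)),('side',(205,272),(285,195),(329,148))):
    c=dict(np.load(n+'.npz'));P=xyz(c);hsv=cv2.cvtColor(c['pixels'],cv2.COLOR_RGB2HSV)
    z=P[...,2];print(n,'z blank',z[sb[1],sb[0]],P[sb[1],sb[0]],'bench z',np.nanmedian(z[270:290,230:240]))
    near=np.hypot(P[...,0]-P[sb[1],sb[0],0],P[...,1]-P[sb[1],sb[0],1])<.11
    rect(c,P,near&(z>.007)&(z<.02),.0118,'blank',sb)
    # jig base top
    y,x=np.mgrid[:420,:560]
    m=(np.abs(z-.018)<.006)&(abs(x-sj[0]-15)<75)&(abs(y-sj[1]+15)<60)
    h=m&(P[...,0]>.3); 
    rect(c,P,h,.018,'base',(sj[0]-5,sj[1]+2))
    m=(z>.038)&(z<.054)&(abs(x-300)<50)&(abs(y-175)<30); rect(c,P,m,.048,'plate',(300,172))
    m=(z>.06)&(z<.1)&(np.hypot(x-kn[0],y-kn[1])<9)&(c['pixels'].max(-1)<70)
    print('knob',m.sum(),np.nanmedian(P[m],0), 'ray@80', plane(c,*np.argwhere(m)[:,::-1].mean(0),.08))
    # other things above bench
    m=(z>.008)&(P[...,0]>.15)&(P[...,0]<.95)&(abs(P[...,1])<.62)&(z<.3)
    k,l,st,ce=cv2.connectedComponentsWithStats(m.astype(np.uint8))
    for i in range(1,k):
        if st[i,4]>120:
            q=P[l==i];print(np.round(ce[i]),st[i,4],'x',np.round(np.percentile(q[:,0],[1,99]),3),'y',np.round(np.percentile(q[:,1],[1,99]),3),'z',np.round(np.percentile(q[:,2],99),3))
E
```

```text
scene z blank 0.012459540577343775 [0.64725003 0.22980258 0.01245954] bench z -0.0009623094623361084
blank 655 [651.  223.3] [ 34.9 155.7] long axis deg 116.823456
base 1364 [ 626.2 -180.8] [268.5 133.4] long axis deg 86.437096
plate 552 [ 618.4 -157.9] [211.5  49.6] long axis deg 79.723755
knob 52 [ 0.6016935  -0.2321668   0.08418986] ray@80 [ 0.60511714 -0.23914696  0.08      ]
[238.  89.] 5646 x [0.908 0.944] y [-0.611 -0.176] z 0.298
[316. 112.] 2007 x [0.583 0.755] y [-0.614 -0.417] z 0.212
[389. 130.] 1346 x [0.346 0.523] y [-0.615 -0.279] z 0.145
[280. 113.] 266 x [0.85  0.917] y [-0.619 -0.45 ] z 0.039
[250. 134.] 367 x [0.854 0.908] y [-0.396 -0.282] z 0.039
[265. 146.] 234 x [0.774 0.832] y [-0.432 -0.22 ] z 0.026
[196. 160.] 1062 x [0.849 0.924] y [-0.075  0.008] z 0.147
[442. 201.] 2852 x [0.151 0.239] y [0.009 0.148] z 0.299
[294. 174.] 2131 x [0.559 0.695] y [-0.309 -0.053] z 0.089
[221. 186.] 1559 x [0.71  0.909] y [-0.231  0.128] z 0.039
[ 79. 179.] 400 x [0.888 0.949] y [0.285 0.329] z 0.236
[257. 211.] 740 x [0.585 0.641] y [0.045 0.101] z 0.08
[367. 212.] 141 x [0.
[... 1199 characters left out ...]
   0.128] z 0.041
[309. 178.] 2965 x [0.56  0.695] y [-0.309 -0.052] z 0.092
[ 57. 181.] 522 x [0.889 0.949] y [0.285 0.33 ] z 0.238
[479. 239.] 4629 x [0.151 0.239] y [0.01  0.148] z 0.299
[260. 223.] 974 x [0.585 0.641] y [0.046 0.101] z 0.083
[309. 251.] 1339 x [0.459 0.515] y [0.002 0.142] z 0.049
[388. 229.] 248 x [0.346 0.395] y [-0.122 -0.074] z 0.015
[ 67. 265.] 2712 x [0.809 0.918] y [0.342 0.428] z 0.097
[205. 271.] 948 x [0.607 0.694] y [0.152 0.293] z 0.016
[128. 271.] 1652 x [0.74  0.813] y [0.262 0.371] z 0.036
[346. 303.] 872 x [0.326 0.393] y [0.115 0.182] z 0.028
[110. 333.] 4182 x [0.625 0.774] y [0.373 0.484] z 0.016
[240. 355.] 2375 x [0.426 0.498] y [0.282 0.399] z 0.039
```

```bash
python3 -m creep '{"translation":[[20,14,0],[55,38,0],[92,64,0],[129,90,0],[166,116,0]],"yaw":[0.08,0.18,0.28,0.38,0.48],"gripper":[0,0,0,0,0]}'
python3 -m creep '{"translation":[[37,26,0],[74,52,0],[111,77,0],[148,103,0],[180,126,0]],"yaw":[0.1,0.2,0.3,0.4,0.48],"gripper":[0,0,0,0,0]}'
python3 - <<'E'
from h import *
o=ctrl.get_obs();t=np.array([.605,-.239,.224]);print(o['time_s'],o['ee_pos'],o['eef_rot'],(t-o['ee_pos'])*1000,np.radians(80)-o['eef_rot'][2],o['force'])
E
```

```text
time_s: 0.52
ee_pos: [0.3894, -0.3878, 0.2238]
eef_rot: [-3.14, -0.0, 0.919]
force: [0.9, -0.9, -0.8]
grip_width: 0.0942
time_s: 0.93
ee_pos: [0.5601, -0.2678, 0.2235]
eef_rot: [-3.14, -0.0, 1.405]
force: [-0.5, -1.0, 1.0]
grip_width: 0.0938
0.9333 [ 0.56008198 -0.2677997   0.22345073] [-3.13965885e+00 -3.23961474e-04  1.40455593e+00] [44.91801823 28.79969976  0.54926633] -0.008292532161059851 [-0.54408733 -1.0153462   1.01846777]
```

```bash
python3 -m creep '{"translation":[[25,16,0],[45,29,0],[45,29,0],[45,29,0]],"yaw":[0,-0.01,-0.01,-0.01],"gripper":[0,0,0,0]}'
python3 - <<'E'
from h import *
c=cam('wrist');save(c,'w1.png',s=1.3);np.savez('w1.npz',**c);print(c['o'],c['Rw'],c['fx'])
E
```

```text
time_s: 1.27
ee_pos: [0.6055, -0.238, 0.2225]
eef_rot: [-3.138, -0.001, 1.396]
force: [0.1, 0.7, -0.8]
grip_width: 0.0937
[ 0.62045783 -0.1549152   0.38385406] [[ 0.98494292 -0.16481845 -0.05217583]
 [-0.17286459 -0.94294056 -0.28457149]
 [-0.00229608  0.28930603 -0.95723391]] 374.022775485766
```

View pics/w1.png

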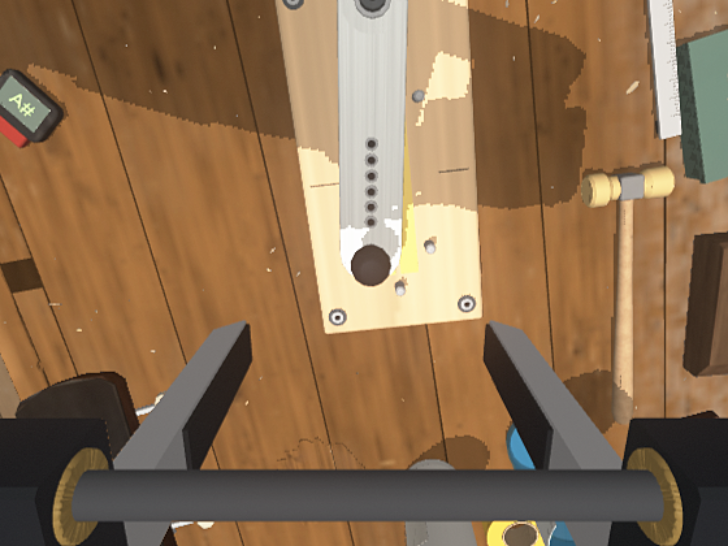

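The wrist view shows the knob at (370,265) and the plate over the nest. Pins are visible at (418,96), (430,246) and (400,288).

```bash
python3 - <<'E'
from h import *
c=dict(np.load('w1.npz'))
print('knob',plane(c,370/1.3,265/1.3,.093)); 
for u,v,z in((418,95,.034),(430,244,.034),(400,288,.034),(293,2,.018),(337,316,.018),(467,303,.018)): print(u,v,plane(c,u/1.3,v/1.3,z))
E
```

```text
knob [ 0.60690467 -0.23898081  0.093     ]
418 95 [ 0.65676851 -0.14330616  0.034     ]
430 244 [ 0.65065191 -0.24772846  0.034     ]
400 288 [ 0.62350839 -0.27791591  0.034     ]
293 2 [ 0.58388516 -0.0696703   0.018     ]
337 316 [ 0.56972637 -0.2984483   0.018     ]
467 303 [ 0.67465051 -0.30536701  0.018     ]
```

```bash
python3 -m creep '{"translation":[[1,-1,-25],[1,-1,-60],[1,-1,-95],[1,-1,-125],[1,-1,-141]],"yaw":[0,0,0,0,0],"gripper":[60,60,60,60,60]}'
python3 -m creep '{"translation":[[0,0,0],[0,0,0],[0,0,0],[0,0,0],[0,0,0]],"yaw":[0,0,0,0,0],"gripper":[150,150,150,150,150]}' 5
python3 - <<'E'
# waypoints along arc
import numpy as np
p=np.array([.633,-.079]);k=np.array([.606,-.239]);o=k
d=k-p;print(np.hypot(*d),np.arctan2(-d[0],-d[1])-.0605)
th0=np.arctan2(-d[0],-d[1])-.0605
for th in np.linspace(th0,1.66,19):
    a=th+.0605;q=p+.162*np.array([-np.sin(a),-np.cos(a)]);print(np.round((q-k)*1000,0),round(th0-th,3))
E
```

```text
time_s: 1.73
ee_pos: [0.6034, -0.2403, 0.0781]
eef_rot: [-3.134, -0.001, 1.394]
force: [0.0, 0.5, -0.4]
grip_width: 0.0719
time_s: 2.15
ee_pos: [0.6039, -0.2407, 0.0798]
eef_rot: [-3.137, -0.001, 1.393]
force: [-0.3, 0.2, 0.1]
grip_width: 0.0423
0.16226213359869268 0.1066750170930778
[0. 0.] 0.0
[-14.   3.] -0.086
[-27.   7.] -0.173
[-40.  12.] -0.259
[-52.  19.] -0.345
[-64.  26.] -0.431
[-75.  35.] -0.518
[-86.  44.] -0.604
[-96.  54.] -0.69
[-104.   65.] -0.777
[-112.   77.] -0.863
[-119.   89.] -0.949
[-124.  102.] -1.036
[-129.  115.] -1.122
[-132.  129.] -1.208
[-134.  142.] -1.294
[-135.  156.] -1.381
[-135.  170.] -1.467
[-133.  184.] -1.553
```

```bash
python3 -m creep '{"translation":[[-6,4,0],[-18,7,0],[-30,11,0],[-42,17,0],[-54,25,0]],"yaw":[-0.05,-0.12,-0.2,-0.28,-0.37],"gripper":[150,150,150,150,150]}'
python3 - <<'E'
from h import *
o=ctrl.get_obs();print((o['ee_pos']-[.606,-.239,.08])*1000,o['eef_rot'][2]-1.393,o['force'])
E
```

```text
time_s: 2.57
ee_pos: [0.5497, -0.216, 0.0807]
eef_rot: [-3.138, -0.001, 1.019]
force: [1.0, -0.9, -0.6]
grip_width: 0.0385
[-56.30053649  22.97277342   0.7365791 ] -0.37361320945097853 [ 0.99788625 -0.86149824 -0.57607284]
```

```bash
python3 -m creep '{"translation":[[-8,4,0],[-19,12,0],[-30,21,0],[-40,31,0],[-48,42,0]],"yaw":[-0.06,-0.14,-0.23,-0.32,-0.4],"gripper":[150,150,150,150,150]}'
python3 -m creep '{"translation":[[-8,12,0],[-15,24,0],[-20,37,0],[-25,50,0],[-28,64,0]],"yaw":[-0.09,-0.17,-0.26,-0.35,-0.43],"gripper":[150,150,150,150,150]}'
python3 - <<'E'
from h import *
o=ctrl.get_obs();print((o['ee_pos']-[.606,-.239,.08])*1000,o['eef_rot'][2]-1.393,o['force'])
E
```

```text
time_s: 2.98
ee_pos: [0.5015, -0.174, 0.0818]
eef_rot: [-3.14, -0.002, 0.615]
force: [0.7, -1.2, 0.1]
grip_width: 0.039
time_s: 3.4
ee_pos: [0.4735, -0.1097, 0.0828]
eef_rot: [-3.141, -0.003, 0.18]
force: [1.1, -1.0, 0.1]
grip_width: 0.0385
[-132.49571565  129.30507927    2.7738464 ] -1.2132826204022558 [ 1.10864701 -0.96388093  0.11917895]
```

```bash
python3 -m creep '{"translation":[[-2,13,0],[-3,27,0],[-3,41,0],[-1,53,0],[-1,57,0]],"yaw":[-0.08,-0.17,-0.25,-0.34,-0.35],"gripper":[150,150,150,150,150]}'
python3 -m creep '{"translation":[[0,2,0],[0,4,0],[0,4,0],[0,4,0]],"yaw":[0,0,0,0],"gripper":[150,150,150,150]}'
```

```text
time_s: 3.82
ee_pos: [0.4731, -0.052, 0.0838]
eef_rot: [3.141, -0.006, -0.173]
force: [1.2, -10.9, 1.1]
grip_width: 0.04
time_s: 4.15
ee_pos: [0.4734, -0.0492, 0.0842]
eef_rot: [3.14, -0.007, -0.17]
force: [1.7, -11.0, -5.0]
grip_width: 0.0455
```

```bash
python3 -m creep '{"translation":[[0,-2,0],[0,-3,0],[0,-3,0],[0,-3,25],[0,-3,60]],"yaw":[0,0,0,0,0],"gripper":[80,80,80,80,40]}'
python3 -m creep '{"translation":[[0,0,35],[0,0,70],[10,15,90],[20,35,95],[35,60,95]],"yaw":[0.08,0.19,0.3,0.42,0.54],"gripper":[0,0,0,0,0]}'
python3 -m creep '{"translation":[[20,30,0],[40,60,0],[60,90,0],[80,120,0],[100,150,0]],"yaw":[0.12,0.24,0.36,0.48,0.6],"gripper":[0,0,0,0,0]}'
python3 - <<'E'
from h import *
o=ctrl.get_obs();t=np.array([.6513,.2228,.2]);print(o['time_s'],o['ee_pos'],o['eef_rot'],(t-o['ee_pos'])*1000,np.radians(117)-o['eef_rot'][2],o['force'])
E
```

```text
time_s: 4.57
ee_pos: [0.4721, -0.052, 0.143]
eef_rot: [3.14, -0.002, -0.17]
force: [1.0, -0.1, -0.0]
grip_width: 0.0683
time_s: 4.98
ee_pos: [0.5077, 0.0081, 0.2405]
eef_rot: [3.138, -0.006, 0.376]
force: [-0.2, -0.6, -0.4]
grip_width: 0.0938
time_s: 5.4
ee_pos: [0.6083, 0.1599, 0.2407]
eef_rot: [3.138, -0.006, 0.983]
force: [-0.0, -0.6, 0.6]
grip_width: 0.0936
5.4 [0.60833922 0.1598809  0.2406858 ] [ 3.13811854 -0.00606801  0.98265374] [ 42.96077852  62.91909789 -40.68579552] 1.0593814811590725 [-0.01969995 -0.56296525  0.64506287]
```

```bash
python3 -m creep '{"translation":[[10,15,0],[22,32,-10],[34,49,-20],[43,63,-30],[43,63,-40]],"yaw":[0.12,0.24,0.36,0.48,0.6],"gripper":[0,0,0,0,0]}'
python3 -m creep '{"translation":[[0,0,0],[0,0,0],[0,0,0],[0,0,0],[0,0,0]],"yaw":[0.12,0.24,0.36,0.46,0.46],"gripper":[0,0,0,0,0]}'
python3 - <<'E'
from m import *
c=cam('wrist');np.savez('w2.npz',**c);P=xyz(c);z=P[...,2]
o=ctrl.get_obs();print(o['ee_pos'],o['eef_rot'])
near=np.hypot(P[...,0]-.6513,P[...,1]-.2228)<.1
k=np.argwhere(near&(z>.006)&(z<.02))[:,::-1].mean(0).astype(int)
m=rect(c,P,near&(z>.006)&(z<.02),.012,'blank',tuple(k));print(np.median(z[m]))
im=c['pixels'].copy();im[m^cv2.erode(m.astype(np.uint8),np.ones((3,3))).astype(bool)]=[0,255,0];c['pixels']=im;save(c,'w2.png')
c=cam('scene');np.savez('s2.npz',**c);save(c,'s2.png',(230,120,370,260),4)
E
```

```text
time_s: 5.82
ee_pos: [0.6519, 0.2253, 0.1995]
eef_rot: [3.139, -0.006, 1.591]
force: [0.3, 0.6, -0.7]
grip_width: 0.0937
time_s: 6.23
ee_pos: [0.6519, 0.2254, 0.1995]
eef_rot: [3.139, -0.007, 2.057]
force: [-0.3, -0.4, 0.7]
grip_width: 0.0942
[0.65186437 0.22534506 0.19952446] [ 3.13857307 -0.00669441  2.05035343]
blank 5381 [653.6 220.9] [ 33.3 151.7] long axis deg 117.0994
0.012808052634022404
```

View pics/w2.png

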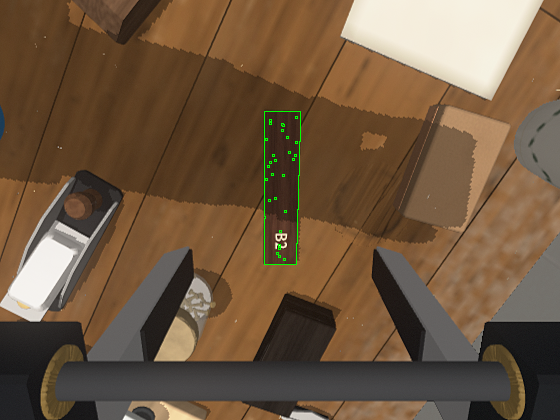

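View pics/s2.png

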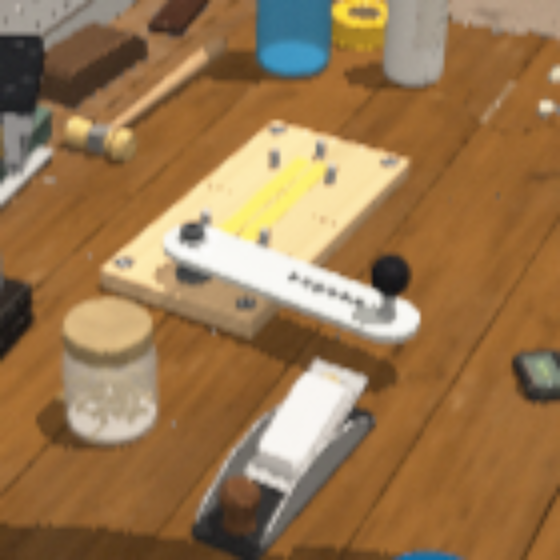

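The plate sits fully open at its stop, and the blank (mark "B2", 33×152 mm) is centred at about (0.653, 0.221) at 117°. I'm descending to grasp it.

```bash
python3 -m creep '{"translation":[[1.5,-4,-25],[1.5,-4,-60],[1.5,-4,-95],[1.5,-4,-125],[1.5,-4,-145]],"yaw":[-0.006,-0.006,-0.006,-0.006,-0.006],"gripper":[60,60,60,60,60]}'
python3 -m creep '{"translation":[[0,0,0],[0,0,-6],[0,0,-12],[0,0,-18],[0,0,-22]],"yaw":[0,0,0,0,0],"gripper":[60,60,60,60,60]}'
python3 - <<'E'
from h import *
o=ctrl.get_obs();print(o['ee_pos'],o['eef_rot'],o['force'])
E
```

```text
time_s: 6.75
ee_pos: [0.6522, 0.221, 0.0511]
eef_rot: [-3.141, -0.007, 2.039]
force: [0.5, -0.2, -0.8]
grip_width: 0.0722
time_s: 7.17
ee_pos: [0.6525, 0.2211, 0.0296]
eef_rot: [3.141, -0.007, 2.038]
force: [0.4, -0.2, -0.3]
grip_width: 0.0719
[0.65254887 0.22110117 0.02958734] [ 3.14060903 -0.00712645  2.03831489] [ 0.39057641 -0.2233813  -0.32784804]
```

Go 8 mm lower to z≈0.0215, then close.

```bash
python3 -m creep '{"translation":[[0.5,0,-3],[0.5,0,-6],[0.5,0,-8],[0.5,0,-8],[0.5,0,-8]],"yaw":[0,0.004,0.004,0.004,0.004],"gripper":[60,60,60,60,60]}'
python3 -m creep '{"translation":[[0,0,0],[0,0,0],[0,0,0],[0,0,0],[0,0,0]],"yaw":[0,0,0,0,0],"gripper":[150,180,200,200,200]}' 25
python3 -m creep '{"translation":[[0,0,0],[0,0,0],[0,0,0],[0,0,0],[0,0,0]],"yaw":[0,0,0,0,0],"gripper":[200,200,200,200,200]}'
```

```text
time_s: 7.58
ee_pos: [0.6531, 0.2211, 0.0217]
eef_rot: [3.141, -0.007, 2.042]
force: [-0.1, -0.1, -0.3]
grip_width: 0.072
time_s: 8.0
ee_pos: [0.6531, 0.2211, 0.0218]
eef_rot: [3.14, -0.007, 2.042]
force: [0.2, -0.4, 0.7]
grip_width: 0.0421
time_s: 8.42
ee_pos: [0.6531, 0.2211, 0.0218]
eef_rot: [3.14, -0.007, 2.042]
force: [-0.3, -0.2, 0.4]
grip_width: 0.0334
```

```bash
python3 -m creep '{"translation":[[0,0,10],[0,0,35],[0,0,70],[0,0,105],[0,0,138]],"yaw":[0,0,0,0,0],"gripper":[255,255,255,255,255]}' 35
python3 -m creep '{"translation":[[0,-15,0],[-2,-45,0],[-4,-80,0],[-6,-115,0],[-8,-150,0]],"yaw":[0,-0.03,-0.07,-0.12,-0.17],"gripper":[255,255,255,255,255]}'
python3 -m creep '{"translation":[[-2,-35,0],[-4,-70,0],[-6,-105,0],[-8,-140,0],[-10,-170,0]],"yaw":[-0.05,-0.1,-0.15,-0.2,-0.25],"gripper":[255,255,255,255,255]}'
python3 - <<'E'
from h import *
o=ctrl.get_obs();print((np.array([.627,-.193,.15])-o['ee_pos'])*1000,np.radians(86.5)-o['eef_rot'][2],o['force'],o['grip_width'])
E
```

```text
time_s: 8.83
ee_pos: [0.653, 0.2211, 0.1625]
eef_rot: [3.14, -0.007, 2.042]
force: [0.7, -0.1, -0.4]
grip_width: 0.0339
time_s: 9.25
ee_pos: [0.6445, 0.0695, 0.1629]
eef_rot: [3.139, -0.007, 1.87]
force: [1.0, -0.9, -0.3]
grip_width: 0.0333
time_s: 9.67
ee_pos: [0.6339, -0.103, 0.1633]
eef_rot: [3.139, -0.007, 1.617]
force: [0.9, 1.0, -0.1]
grip_width: 0.0337
[ -6.92341224 -90.00273729 -13.33280228] -0.10737349869257118 [ 0.92150985  0.96429779 -0.06949581] 0.0336516588770735
```

```bash
python3 - <<'E'
from h import *
c=cam('wrist');np.savez('w3.npz',**c);save(c,'w3.png')
E
python3 -m creep '{"translation":[[-2,-22,0],[-4,-50,0],[-6,-72,0],[-7,-90,0],[-7,-90,0]],"yaw":[-0.03,-0.06,-0.09,-0.107,-0.107],"gripper":[255,255,255,255,255]}'
python3 - <<'E'
from h import *
ims=[]
for n in('scene','side','wrist'):
    c=cam(n);np.savez(n+'4.npz',**c);ims.append(c)
a=cv2.resize(ims[1]['pixels'][110:250,230:400,::-1],None,fx=3,fy=3)
b=cv2.resize(np.vstack([np.load('w3.npz')['pixels'],ims[2]['pixels']])[:,:,::-1],None,fx=.5,fy=.5)
b=b[:420];a=a[:420];cv2.imwrite('pics/m4.png',np.hstack([a,b]))
o=ctrl.get_obs();print(o['ee_pos'],o['eef_rot'])
E
```

```text
time_s: 10.13
ee_pos: [0.6258, -0.2007, 0.1633]
eef_rot: [3.139, -0.005, 1.499]
force: [0.6, 0.6, -0.7]
grip_width: 0.0336
[ 0.62648969 -0.19699222  0.16329564] [ 3.13942118 -0.00571837  1.50364641]
```

View pics/m4.png

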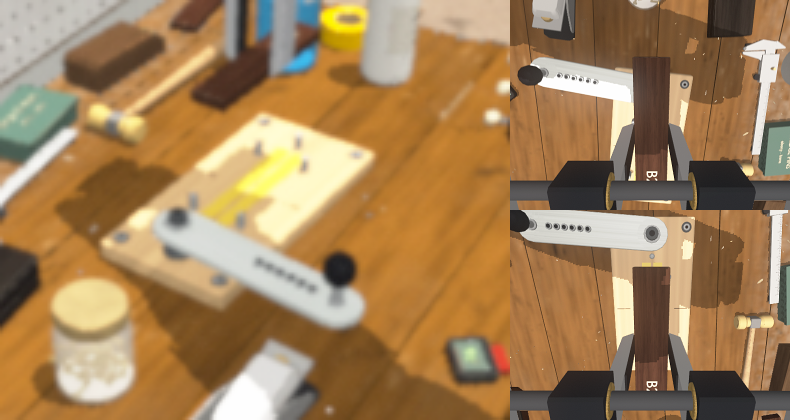

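```bash
python3 - <<'E'
from h import *
a=dict(np.load('side4.npz'))['pixels'][150:225,262:362,::-1];b=dict(np.load('wrist4.npz'))['pixels'][10:160,190:390,::-1]
s2=dict(np.load('s2.npz'))['pixels'][145:205,255:335,::-1]
A=cv2.resize(a,(800//2,300),interpolation=cv2.INTER_CUBIC) # 4x
B=cv2.resize(b,(400,300),interpolation=cv2.INTER_CUBIC) # 2x
S=cv2.resize(s2,(400,300),interpolation=cv2.INTER_CUBIC) #5x
cv2.imwrite('pics/m5.png',np.vstack([np.hstack([A,B]),np.hstack([S,S*0])]))
E
```

```text
(no output)
```

View pics/m5.png

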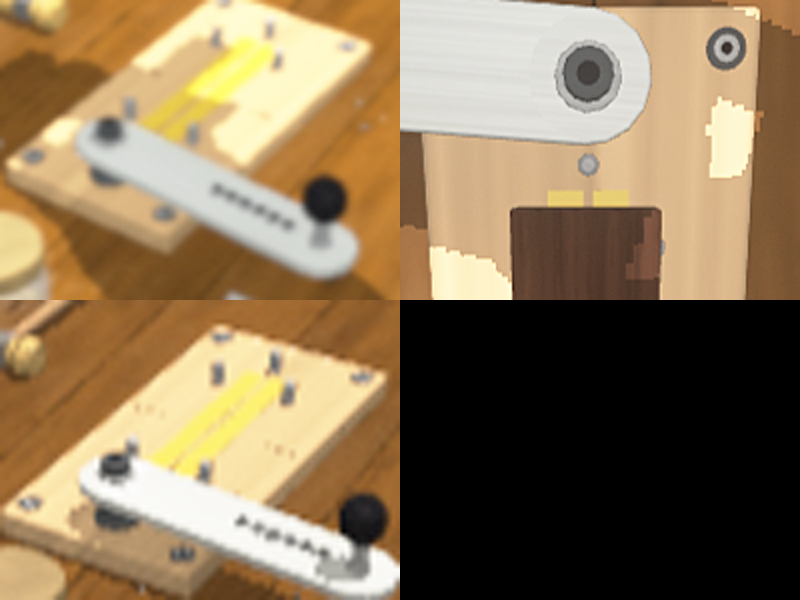

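The wrist panel shows the pivot at (588,72), the +y pin at (588,165) and the blank's end at row 207. The scene and side crops each show five pins. I'll fit these to the known layout.

```bash
python3 - <<'E'
from m import *
J=np.array([[25.5,-54],[0,-84.5],[-25.5,-54],[25.5,54],[-25.5,54]])
def fit(J,W):
    a=J-J.mean(0);b=W-W.mean(0);th=np.arctan2((a[:,0]*b[:,1]-a[:,1]*b[:,0]).sum(),(a*b).sum())
    R=np.array([[np.cos(th),-np.sin(th)],[np.sin(th),np.cos(th)]]);o=W.mean(0)-R@J.mean(0);return th,o,W-(J@R.T+o)
for n,px,s,off in(('s2',[(217,65),(276,55),(288,85),(131,142),(205,165)],5,(255,145)),('side4',[(217,33),(270,25),(277,53),(130,101),(193,127)],4,(262,150))):
    c=dict(np.load(n+'.npz'));W=np.array([plane(c,(x+.5)/s-.5+off[0],(y+.5)/s-.5+off[1],.033)[:2]*1000 for x,y in px])
    th,o,e=fit(J,W);print(n,'yaw',th,'nest',o,'\n',np.round(e,1))
c=dict(np.load('w1.npz'));W=np.array([plane(c,u/1.3,v/1.3,.034)[:2]*1000 for u,v in((418,95),(430,244),(400,288))])
print('w1',fit(np.array([[25.5,54],[25.5,-54],[0,-84.5]]),W))
c=dict(np.load('wrist4.npz'));print('pivot',plane(c,283.9,46,.05),'pin',plane(c,283.9,92.4,.034))
P=xyz(c);z=P[...,2];uu,vv=np.meshgrid(range(560),range(420));print('ztop',np.median(z[130:200,265:300]), z[130,255:312:8],z[240,262:305:8])
zt=np.median(z[130:200,265:300]);m=(abs(z-zt)<.012)&(vv<250)&(uu>235)&(uu<330)
for r in(125,160,200): 
    q=np.where(m[r])[0];print(r,[plane(c,q[k]+(k*-.5 or -.5)+(1 if k else 0),r,zt)[:2]*1000 for k in(0,-1)])
r=np.where(m[:,282])[0][0];print(r,'end',plane(c,282.7,r-.5,zt))
E
```

```text
s2 yaw -0.058809106098173115 nest [ 625.73172193 -189.40933989] 
 [[ 0.4  0.4]
 [-0.7  0.4]
 [ 0.4 -0.2]
 [ 0.  -0.2]
 [-0.1 -0.4]]
side4 yaw -0.07246774917425072 nest [ 627.13788914 -193.88862569] 
 [[-1.   2.3]
 [-0.7  2. ]
 [ 1.5 -0.7]
 [ 0.1 -1.8]
 [ 0.1 -1.9]]
w1 (np.float64(-0.05838160682587588), array([ 628.31537994, -193.87290945]), array([[-0.1542421 , -1.85336298],
       [ 0.03078898,  1.54033181],
       [ 0.12345312,  0.31303117]]))
pivot [ 0.63558069 -0.08179678  0.05      ] pin [ 0.63370443 -0.11176998  0.034     ]
ztop nan [0.15267575 0.15318348 0.1544279  0.1534948  0.15435753 0.15425921
 0.15431043 0.15384002] [0.15377481 0.15351135 0.15333807 0.15348739 0.15514978 0.15429719]Traceback (most recent call last):
  File "<stdin>", line 15, in <module>
IndexError: index 0 is out of bounds for axis 0 with size 0
```

```bash
cat > b.py <<'E'
from m import *
def blank(c,zt,rows=(125,160,200)):
    P=xyz(c);z=P[...,2];v,u=np.mgrid[:420,:560];m=(abs(z-zt)<.008)&(v<250)&(u>230)&(u<335)
    mid=[]
    for r in rows:
        q=np.where(m[r])[0];e=[plane(c,q[0]-.5,r,zt)[:2]*1000,plane(c,q[-1]+.5,r,zt)[:2]*1000];mid.append((e[0]+e[1])/2);print(r,q[0],q[-1],'width',np.linalg.norm(e[1]-e[0]))
    r=np.median([np.where(m[:,k])[0][0] for k in(265,275,290,300)]);E=plane(c,282.7,r-.5,zt)[:2]*1000
    d=mid[0]-mid[-1];d/=np.linalg.norm(d);C=mid[0]+d*((E-mid[0])@d-76)
    print('ztop',np.nanmedian(z[m]),'end',r,E,'centre',C,'yaw',np.arctan2(-d[0],d[1]));return C
E
python3 - <<'E'
from b import *
blank(dict(np.load('wrist4.npz')),.154);print(ctrl.get_obs()['ee_pos'])
E
```

```text
125 245 320 width 34.04541552669589
160 246 319 width 34.036798205741455
200 247 318 width 34.161934046850995
ztop 0.1540970244742213 end 114.0 [ 631.65658537 -121.70995556] centre [ 626.45750422 -197.53196126] yaw -0.0673620558548214
[ 0.62648969 -0.19699222  0.16329564]
```

```bash
python3 -m creep '{"translation":[[2,3,-15],[2,3,-40],[2,3,-65],[2,3,-85],[2,3,-94]],"yaw":[0.007,0.007,0.007,0.007,0.007],"gripper":[255,255,255,255,255]}'
python3 -m creep '{"translation":[[0,0,0],[0,0,0],[0,0,0]],"yaw":[0,0,0],"gripper":[255,255,255]}'
python3 - <<'E'
from b import *
c=cam('wrist');np.savez('w6.npz',**c);o=ctrl.get_obs();print(o['ee_pos'],o['eef_rot'])
blank(c,o['ee_pos'][2]-.0093)
save(c,'w6.png',(170,0,400,230),2.6)
E
```

```text
time_s: 10.7
ee_pos: [0.6276, -0.1922, 0.0665]
eef_rot: [-3.14, -0.007, 1.513]
force: [-0.4, 0.2, -1.0]
grip_width: 0.0337
time_s: 10.95
ee_pos: [0.6283, -0.1919, 0.0679]
eef_rot: [3.141, -0.006, 1.513]
force: [0.5, 0.1, -0.6]
grip_width: 0.0336
[ 0.62831555 -0.19216022  0.06811022] [ 3.14083358 -0.00626784  1.51293016]
125 245 320 width 34.0228510767861
160 246 319 width 34.011955839836496
200 247 318 width 34.134223260480006
ztop 0.05881760572640021 end 9.0 [635.15228161 -73.92936865] centre [ 630.76330715 -149.80257435] yaw -0.05672583722482955
```

View pics/w6.png

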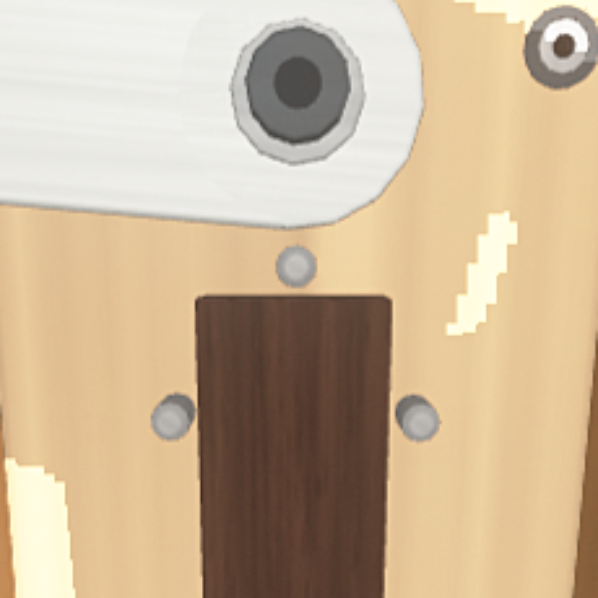

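Now the three +y pins are visible at (296,267), (173,420) and (419,420). The blank's end is at row 296.

```bash
python3 - <<'E'
from b import *
c=dict(np.load('w6.npz'));f=lambda x,y,z:plane(c,(x+.5)/2.6-.5+170,(y+.5)/2.6-.5,z)[:2]*1000
A,L,R=f(296,266,.034),f(173,420,.034),f(419,420,.034);print(A,L,R,'spacing',np.linalg.norm(R-L))
# pins left = robot side (-x)
th=-.0575;x=np.array([np.cos(th),np.sin(th)]);y=np.array([-np.sin(th),np.cos(th)])
print('across-angle',np.arctan2(*(R-L)[::-1]))
N=np.mean([A-84.5*y,L-54*y+25.5*x,R-54*y-25.5*x],0);print('nest',A-84.5*y,(L+R)/2-54*y,N)
zt=.0588;E=f(294,296,zt);M=(f(201,500,zt)+f(385,500,zt))/2
C=E-76*y;print('blank centre',C,'mid at row500',M,'lateral',(M-N)@x,(C-N)@x,'long',(C-N)@y)
E
```

```text
[ 633.51283226 -111.32797425] [ 606.95559972 -139.90221428] [ 656.7188792  -142.74522241] spacing 49.84442476082698
across-angle -0.0570686074581422
nest [ 628.65675919 -195.68832367] [ 628.73395016 -195.23447419] [ 628.70821984 -195.38575735]
blank centre [ 628.43932804 -191.7595964 ] mid at row500 [ 630.60034136 -151.71206308] lateral -0.6208593773106118 -0.4768367829344368 long 3.604715341841725
```

```bash
python3 -m creep '{"translation":[[0.3,-2,-1],[0.3,-3.5,-3],[0.3,-3.5,-5],[0.3,-3.5,-5],[0.3,-3.5,-5]],"yaw":[0,0,0,0,0],"gripper":[255,255,255,255,255]}'
python3 - <<'E'
from b import *
c=cam('wrist');np.savez('w7.npz',**c);o=ctrl.get_obs();print(o['ee_pos'],o['eef_rot'],c['o'])
P=xyz(c);z=P[...,2];print('base z',np.nanmedian(z[190:220,225:235]),'blank top',np.nanmedian(z[140:200,265:300]))
save(c,'w7.png',(170,0,400,230),2.6)
E
```

```text
time_s: 11.42
ee_pos: [0.6285, -0.1957, 0.063]
eef_rot: [3.141, -0.006, 1.513]
force: [-0.5, 0.2, -0.2]
grip_width: 0.0334
[ 0.62854514 -0.19566848  0.06303462] [ 3.14102521 -0.00634974  1.51286143] [ 0.63306466 -0.11231849  0.22483217]
base z 0.01906932572812975 blank top 0.053826384648531816
```

View pics/w7.png

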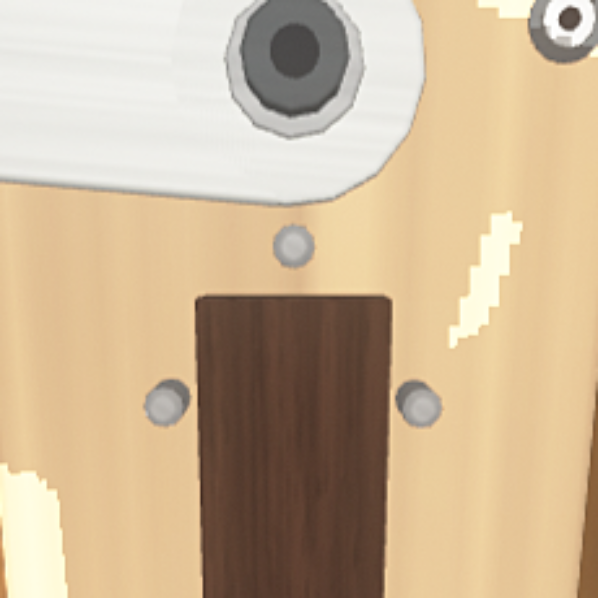

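```bash
python3 - <<'E'
from b import *
c=dict(np.load('w7.npz'));f=lambda x,y,z:plane(c,(x+.5)/2.6-.5+170,(y+.5)/2.6-.5,z)[:2]*1000
th=-.0575;x=np.array([np.cos(th),np.sin(th)]);y=np.array([-np.sin(th),np.cos(th)])
for zp in(.034,.03):
    A,L,R=f(293.5,246,zp),f(166,406,zp),f(420,406,zp)
    N=(A-84.5*y+(L+R)-108*y)/3;C=f(293.5,296,.0538)-76*y
    print(np.linalg.norm(R-L),A-84.5*y,(L+R)/2-54*y,'blank-nest',(C-N)@x,(C-N)@y)
E
python3 -m creep '{"translation":[[0,0.2,-3],[0,0.2,-6],[0,0.2,-9],[0,0.2,-11],[0,0.2,-11]],"yaw":[0,0,0,0,0],"gripper":[255,255,255,255,255]}'
```

```text
49.955416152644204 [ 628.65206186 -195.72535087] [ 628.59355032 -195.3494087 ] blank-nest 0.016817882443790812 -0.024473897246149148
51.002522942589685 [ 628.66135756 -195.70536496] [ 628.56487977 -195.95979136] blank-nest 0.009804290200326317 0.3760447728364929
time_s: 11.88
ee_pos: [0.6283, -0.1954, 0.0513]
eef_rot: [-3.141, -0.007, 1.513]
force: [0.4, 0.1, -0.7]
grip_width: 0.0332
```

```bash
python3 -m creep '{"translation":[[0,0,-1.5],[0,0,-3],[0,0,-4],[0,0,-4],[0,0,-4]],"yaw":[0,0,0,0,0],"gripper":[255,255,255,255,255]}'
python3 -m creep '{"translation":[[0,0,0],[0,0,0],[0,0,0],[0,0,0]],"yaw":[0,0,0,0],"gripper":[255,255,255,255]}'
python3 - <<'E'
from b import *
c=cam('wrist');np.savez('w8.npz',**c);o=ctrl.get_obs();print(o['ee_pos'],o['eef_rot'],o['joint_vel'].round(4),o['force'],o['grip_width'])
P=xyz(c);z=P[...,2];print('base z',np.nanmedian(z[190:220,225:235]),'blank top',np.nanmedian(z[140:200,265:300]))
a=cv2.resize(c['pixels'][0:230,170:400,::-1],None,fx=2.0,fy=2.0)
s=cam('side');b=cv2.resize(s['pixels'][140:225,260:330,::-1],None,fx=4.6,fy=460/85)
cv2.imwrite('pics/w8.png',np.hstack([a,b]))
E
```

```text
time_s: 12.3
ee_pos: [0.6283, -0.1953, 0.0473]
eef_rot: [-3.141, -0.007, 1.513]
force: [0.1, -0.6, -0.1]
grip_width: 0.0332
time_s: 12.63
ee_pos: [0.6283, -0.1954, 0.0474]
eef_rot: [-3.141, -0.007, 1.513]
force: [0.0, 0.8, 0.4]
grip_width: 0.0336
[ 0.62830179 -0.19535792  0.0473227 ] [-3.14125929 -0.00663107  1.51293847] [-0.0011  0.0024  0.0017 -0.0002  0.0009  0.0004] [-0.39739506  0.05209252 -0.14212297] 0.033693824121521776
base z 0.01916438961762157 blank top 0.0381935125127284
```

View pics/w8.png

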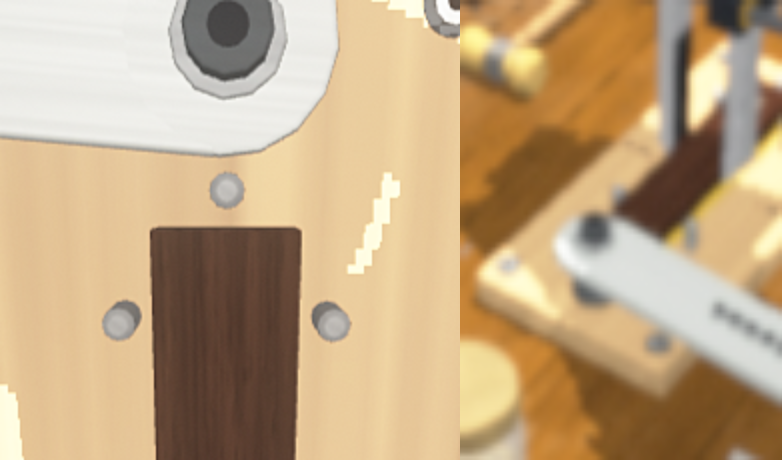

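The last view shows the blank between the pins with even gaps. The pin-to-end spacing is 9.1 mm (8.5 is ideal), it is about 0.5 mm off across, and the underside is about 6.4 mm above the tape. It is at rest, so I'm handing in.

```bash
python3 -c "
from station import ctrl
print(ctrl.hand_in())"
```

```text
the job is handed in; nothing more can be done
None
```

The job is handed in: the drill plate is open, and the robot is holding the blank still between the pins, clear of the tape.

I swung the plate by its knob until the wrist force rose to about 11 N, and a later picture showed it fully open. I gripped the blank across its middle and carried it over the jar with about 60 mm to spare. I then centred it on the pins with the wrist camera before lowering it.

**Last checks**
- **Height:** the underside is about 6.4 mm above the tape by wrist depth, or about 7 mm by the arm's own reading.
- **Centring:** it is off by about 0.5 mm across and 0.6 mm along the nest.
- **Angle and level:** its length was within about 0.01 rad of the nest's when last measured, and the tool tilt is 0.007 rad.
- **Grip and forces:** the jaws are at 33.7 mm with 35 N set, the arm is at rest, and no contact force shows on the wrist.

**Disagreements and gaps in the checks**
- **Nest position:** the fixed scene and side cameras put the nest up to 6 mm and 2 mm further towards +y than the wrist camera. I relied on the close wrist view, which shows the pins and blank together.
- **Pin spacing:** the pins measured about 2% too close together in that view.
- **Far end:** the pins at the nest's −y end were hidden in the final view, so the gap there follows from the known sizes and was not seen.
- **Bystanders:** I did not measure them again at the end. The arm felt no contact apart from the plate meeting its stop.

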